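Press the lid of a sample tin shut and put it in the flow rack

ROBOT

A 6-joint arm with a two-finger parallel gripper is mounted at the origin on the work surface. World frame = base frame: x ahead of the robot, y to its left, z up, the work surface at z = 0. Lengths are in mm, angles in rad, forces in N, time in s.
With the tool pointing down it reaches from about 350 to 875 mm from the base axis. Payload 4.2 kg.
Tool frame: the origin (TCP) lies midway between the tips of the shut fingers; the grasp point (between the pads) lies 19 mm behind it; z points along the fingers, y is the line along which they close (so a half turn about z gives the same grasp; the last joint's range is limited). The gripper opens to 85 mm and grips with 20 to 120 N. Pads are 22 mm wide; open, the fingers measure 114 mm over their backs; the gripper's body (76 mm by 85 mm) begins 54 mm behind the grasp point. The pads swing forward as they close: fully open they stand 13 mm farther back than shut.
Start: joints at [1.473, 0.385, 0.008, 0, -1.194, -0.259], TCP at [218.266, 585.627, 231.312] pointing down, gripper open.
Joint ranges: [-3.14, 3.14], [-1.21, 2.06], [-1.07, 1.41], [-3.16, 2.05], [-2.99, -0.16], [-3.1, 3.1]. Speed limits (rad/s): [2.79, 2.79, 3.14, 3.14, 3.14, 3.14].

INTERFACE

Orientations are given as a unit quaternion [x, y, z, w].
In Python, from bench import read_state, get_image, job_done gives the robot as it stands.
- The arm moves only by the tool servo_tool, never from a script. Its arguments are lists of equal length, an entry for each row: "rotation": the turn, a rotation vector about the world's x, y, z scaled (see below), a list of three; "slide": the shift along the world's x, y, z scaled (see below), a list of three; "grip": the opening, from -1 (shut) to 1 (fully open). In form: {"rotation": [[rx, ry, rz], ...], "slide": [[tx, ty, tz], ...], "grip": [grip, ...]}. A call has 1 to 8 rows; each row is the pose to reach, as a shift and turn from the pose commanded when the call began, turning the shorter way round; what a row does not reach only later rows make up. The controller multiplies each number of a shift by 0.2 m and each number of a turn by 360 degrees. A row lasts 1/8 s, in which the tool goes at most 62.5 mm and 10.7 degrees, less where a joint would pass 70% of its speed; a pose out of reach is approached as far as the arm can. A call with a number of a shift or a turn outside -1 to 1 is refused whole. A call with a gripper value outside its range is refused whole. The fingers move at their own pace and stop on an object; the grip force is fixed at half the most. Time passes only in rows, so rows that repeat a pose let the fingers close. It gives the time, the measured TCP pose, the force, the opening and the grip force at its end, in the units of the state.
- read_state(): the state, without advancing time (a new reading comes with each control period).
- get_image(name): name is "scene" or "top" or "wrist"; returns a dict with "image" (400x640x3 uint8, red, green, blue), "depth" (400x640 float32, mm along the optical axis (not along the pixel's ray), 0 where there is no reading), "camera_matrix" (3x3 intrinsics, pixels), "rvec" (rotation vector, rad) and "tvec" (3), from world to camera coordinates, as OpenCV has them; the wrist camera has in their place "hand_eye" (4x4, takes a point from camera to tool coordinates, whose origin is the TCP and whose axes are the flange's). Camera axes: x right, y down, z forward; pixel columns grow to the right and rows downward; lengths in mm; the calibration is good to about 2 mm. A picture is of the moment at which its call begins: read the wrist's pose just before it.
- job_done(): hands the job in; it is judged then, once.
The state is a dict: "clock": time; "joints": joint angles; "joint_vel": joint speeds; "joint_efforts": joint torques, N m; "position": TCP position; "ee_rot": TCP orientation; "contact_force": force on the tool from outside, world axes, zero at the start; "wrist_torque": the same for the moment, N m; "gripper_width": finger opening in mm; "grasp_force": force on a finger pad.
Only numpy, scipy, OpenCV 4.12 (cv2) and the standard library are available. Lean on these libraries where they do the work, as an engineer would, in place of code of your own. Each camera call takes 0.05 s, during which the arm holds its last target. There are 200 camera calls.

TASK

One of the sample tins in the basket still has its lid standing up; put it on the bed of the hand press and bring it fully home into the V-stop under the ram, pull the lever right down until the lid is flush, and ease the lever slowly back up to its rest without letting it fly. Then take the tin out and set it, without dropping it, in the upper end of the rack lane that holds a tin, so that it slides down to rest behind that tin. Keep the tin upright and leave the other tins and jars where they are.

Things in the scene. Friction and masses are not known exactly. Their poses are not given: they have to be found in the camera images.
- tin_center (a point): The sample tin to close: round steel tin with a paper band, 60 mm diameter, 95 mm tall, about 0.3 kg, standing in any of the basket's three places, told from the shut tin by its lid standing up. The point is on its axis, 47.5 mm above its underside; z runs up its axis. It can be gripped anywhere on its height.
- lid_top (a point): Centre of the top face of that tin's lid: an aluminium push-in disc, 48 mm diameter, standing 9 to 11 mm above the rim until pressed (when flush its top is 1 mm above the rim, 48.5 mm above tin_center). It takes about 25 N on the lid to move it and it stays where pressed.
- lid (a joint): How far the lid has been pushed in, m: 0 to 0.002 at the start, 0.010 is flush (end of travel).
- press: Small rack-and-pinion hand press of grey cast iron, fixed to the bench. Origin on the bench under the ram's axis; x points to its back, y to its left, z up; its front faces the robot's right (the rack). Steel bed plate 110 mm wide, its top 34 mm above the bench, reaching 187 mm in front of the ram axis. Head 76 mm wide, underside 205 mm above the bench, front 42 mm before the ram axis; column 67 mm behind it.
- bed_front (a point): Point on the bed plate 145 mm in front of the nest, on the same centre line: free room, open above, to stand the tin down before it is taken another way and moved in. Steel grips the bed: a held tin dragged along it can tip, so carry it a few mm clear, or push it low down.
- nest (a point): Point on the bed plate on the ram's axis, where the centre of the tin's underside belongs. A low V-stop (15 mm high, two walls at 45 degrees, open to the front) stops a 60 mm tin sliding in from the front just here.
- ram_pad (a point): Centre of the underside of the ram's round pad (36 mm diameter, 12 mm thick, on a 25 mm square bar). At rest 164 mm above the bench, 24 to 26 mm above the standing lid. So a tin in the stop cannot be reached from straight above, only about half way up with the fingers tilted some 45 degrees, from the front.
- lever (a joint): Lever angle, rad: 0 at rest (pointing to the press's front, 27 degrees above level), grows as it is pulled down, end of travel 1.047; with the tin in place it stops firmly at about 1.0, lid flush. A spring returns it: 2 to 3 N at the grip at rest, rising to 10 N, plus 4 to 5 N while the lid goes in. Each rad moves the ram 34 mm down.
- lever_grip (a point): Middle of the lever's round black grip (24 mm diameter, 100 mm long, along the lever), 200 mm from the pivot. At rest 132 mm in front of the ram axis and 331 mm above the bench. It moves on an arc in the press's upright x-z plane about lever_pivot. It can be pinched from above, fingers on its left and right, or pushed down from above.
- lever_pivot (a point): Point on the lever's horizontal pivot axis (along the press's y) in the plane of the lever, 46 mm behind the ram axis, 145 mm to the press's right, 240 mm above the bench.
- basket: Green plastic basket fixed on the bench, 250 mm (x) by 150 mm (y), wall 4 mm, 62 mm high, inner floor 4 mm above the bench. Origin at the centre of its underside. Three places in a row along its x, 77 mm apart; there is free room for the fingers on the two y sides of each.
- shut_tin_center (a point): A tin of the same kind with its lid already flush, in the basket: leave it. Point on its axis, 47.5 mm above its underside.
- jar_center (a point): Square white plastic jar, 54 by 54 mm, 82 mm tall, in the basket: leave it. Point at its centre.
- rack: Flow rack fixed on the bench, two lanes side by side that fall 12 degrees towards its +x (away from the robot). Origin at the centre of its underside, y left, z up. Lanes 260 mm long on the slope, 72 mm wide between rails 14 mm high, centre lines at y = +39 and -39 mm; small skate wheels form the lane floor, on which a tin rolls down by itself; stop 44 mm high across the lower end.
- lane_left_top (a point): Point on the floor (wheel tops) of the left lane, on its centre line, 55 mm from its upper end: a good place to set the tin down. It is 75 mm above the bench.
- lane_right_top (a point): The same for the right lane.
- lane_tin_center (a point): The tin of the same kind (shut) that already rests on the stop of one of the two lanes; its lane is where the new tin goes. Point on its axis, 47.5 mm above its underside.
- lane_jar_center (a point): Square white jar, as the one in the basket, resting on the stop of the other lane: leave it. Point at its centre.
There are look-alikes about, which are no part of the job. What is shaped like the part that bears lane_tin_center but red is not meant.

How it is judged (in metres and radians):
On the way, in this order (a step that is already met when the one before it is completed fails the run):
1. the tin stands upright on the bed in the V-stop, under the ram (within 8 mm of the nest point), lever at rest (horizontal distance between tin_center and nest below 0.008 m and distance between tin_center and nest below 0.053 m and angle between tin_center's own z axis and vertical below 0.08 rad and value of joint lever below 0.1 rad), for 0.2 s.
2. the lever is pulled down until the lid is flush (within 1.2 mm) (value of joint lever above 0.9 rad and value of joint lid above 0.0088 m and horizontal distance between tin_center and nest below 0.01 m), for 0.1 s.
3. the lever is back at rest (value of joint lever below 0.06 rad), for 0.2 s.
At the end, for the whole second after the job is handed in: The tin stands on the sloped lane square to its floor (7 degrees), right behind the tin there (centres under 68 mm apart), at rest and released, lid flush within 1.2 mm; the lane's first tin has moved under 20 mm; the press lever is at rest (0.06 rad) (value of joint lid above 0.0088 m and value of joint lever below 0.06 rad and distance between tin_center and lane_tin_center below 0.068 m and angle between the z axis of tin_center and the z axis of lane_tin_center, either way round below 0.12 rad and angle between tin_center's own z axis and vertical below 0.35 rad and distance of lane_tin_center from where it was at the start of the episode below 0.02 m and linear speed of tin below 0.02 m/s and contact force between tin and the fingers below 0.1 N); the robot touches nothing.
It fails at once if the lever flies back (returns faster than 1.5 rad/s) (velocity of joint lever below -1.5 rad/s).
It fails at once if the tin is dropped or thrown (faster than 0.9 m/s while the fingers do not touch it) (linear speed of tin above 0.9 m/s and contact force between tin and the fingers below 0.05 N).
It fails at once if the tin is tipped more than 35 degrees (angle between tin_center's own z axis and vertical above 0.61 rad).
It fails at once if another thing in the basket or the rack is disturbed (moved more than 30 mm) (distance of any of shut_tin_center, jar_center, lane_tin_center, lane_jar_center from where it was at the start of the episode above 0.03 m).
It also fails if it takes over 72 s, if anything falls off the work surface, if the arm or the gripper's body presses on something with over 40 N, if the wrist force passes 120 N, or if a joint passes its speed limit or range.

## Working session

There is one attempt and no reset: what is moved stays moved. The work goes in short steps, Python scripts to look and compute and a tool call to move; the robot and the scene stay as the last step left them, time stands still between calls to the robot, and variables do not carry over. Pictures are saved under pics/ and viewed, at most 10 in all, crops included, and the job is handed in when it is done.

Besides the shell and the picture viewer there is one more tool, called after "Call:" as name(argument=value, ...) on one line, values as JSON. servo_tool: Moves the arm, as the interface text tells. Shifts and turns lie within -1 to 1; 1 stands for 0.2 m of shift or 360 degrees of turn. Its arguments: {"type":"object","properties":{"rotation":{"type":"array","items":{"type":"array","items":{"type":"number","minimum":-1,"maximum":1}}},"slide":{"type":"array","items":{"type":"array","items":{"type":"number","minimum":-1,"maximum":1}}},"grip":{"type":"array","items":{"type":"number"}}},"required":["rotation","slide","grip"]}

```bash
ls; mkdir -p pics; cat > h.py <<'E'
import numpy as np, cv2
from bench import *
def cap(n):
    s=read_state(); d=get_image(n)
    np.savez(f'{n}.npz',pos=s['position'],rot=s['ee_rot'],**d); return d
def load(n): return dict(np.load(f'{n}.npz'))
def cloud(d):
    K=d['camera_matrix'];z=d['depth'];v,u=np.mgrid[:400,:640]
    P=np.stack([(u-K[0,2])/K[0,0]*z,(v-K[1,2])/K[1,1]*z,z],-1)
    if 'rvec' in d:
        R=cv2.Rodrigues(d['rvec'])[0]; W=(P-d['tvec'].reshape(3))@R
    else:
        from scipy.spatial.transform import Rotation as Ro
        H=d['hand_eye']; W=(P@H[:3,:3].T+H[:3,3])@Ro.from_quat(d['rot']).as_matrix().T+d['pos']
    W[z==0]=np.nan; return W
E
python3 - <<'E'
from h import *
for n in('scene','top'):
    d=cap(n); cv2.imwrite(f'pics/{n}0.png',cv2.resize(d['image'][...,::-1],(800,500)))
    print(n,d['camera_matrix'].tolist(),d['rvec'].ravel(),d['tvec'].ravel())
s=read_state();print(s)
E
```

```text
pics
scene [[460.91036607404374, 0.0, 320.93331421585606], [0.0, 460.91036607404374, 200.98084858498225], [0.0, 0.0, 1.0]] [ 1.63250967  1.98125331 -0.77096948] [ 158.72462142 -280.63235706 1558.95324677]
top [[389.77477876053086, 0.0, 328.94264610239975], [0.0, 389.77477876053086, 193.99804237669235], [0.0, 0.0, 1.0]] [ 2.200084   -2.19497253  0.10932182] [-56.38041329 595.06833162 994.98847677]
{'clock': 0.1, 'joints': array([ 1.47259263e+00,  3.85504431e-01,  6.76719219e-03, -4.19674286e-04,
       -1.19401928e+00, -2.58592024e-01]), 'joint_vel': array([-1.43637242e-03, -1.11975137e-03,  3.25026199e-03,  2.60308468e-03,
        1.39008629e-04, -2.95360275e-05]), 'joint_efforts': array([-1.90388027e-04, -3.93318450e+01,  1.88929832e+01,  4.19787437e+00,
       -2.57752472e-03,  9.32815425e-06]), 'position': array([218.10643861, 585.15196101, 230.32014234]), 'ee_rot': array([ 9.84115032e-01, -1.77529167e-01, -1.15901909e-04,  9.92569479e-04]), 'contact_force': array([-0.1471257 ,  0.33497679,  1.00583084]), 'wrist_torque': array([-0.01659306, -0.00802843, -0.01482841]), 'grasp_force': 0.0, 'gripper_width': 85.72710060217045}
```

View pics/scene0.png

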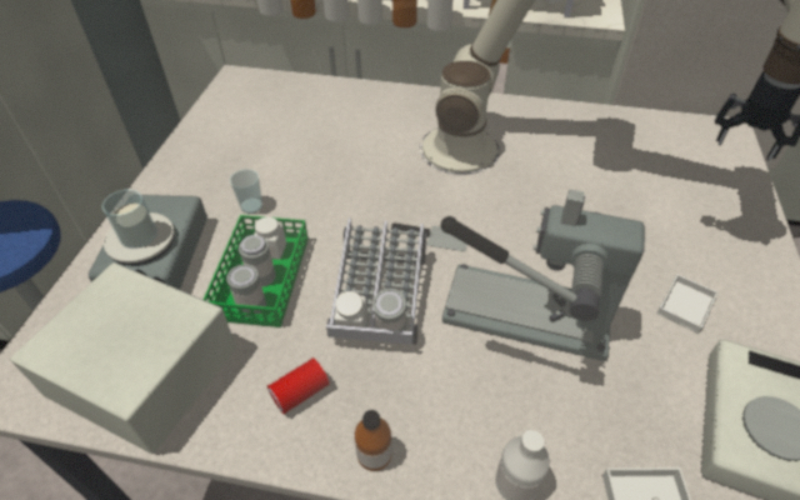

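View pics/top0.png

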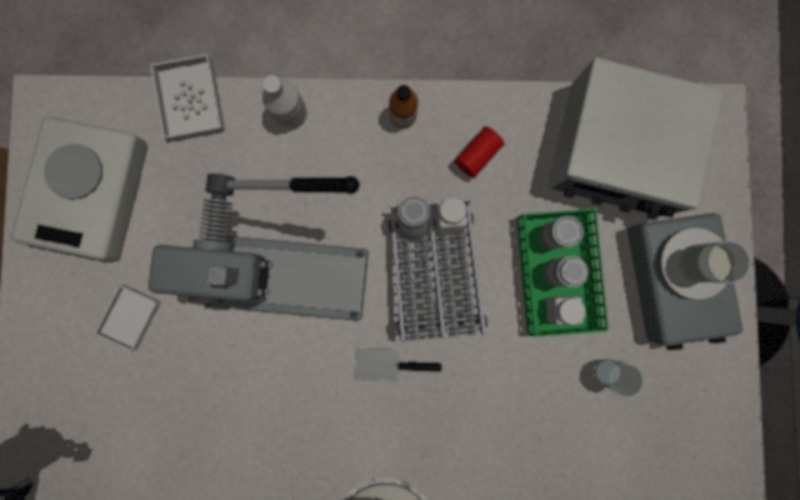

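The scene shows the basket with two tins and a jar (top picture: (567,232), (571,271), jar (570,310)). The left rack lane holds the tin (413,217) and the right lane holds the jar. The press is at left, with the lever grip at about (325,184).

```bash
python3 - <<'E'
from h import *
d=load('top');W=cloud(d)
def at(u,v,r=3):
    u=int(u*.8);v=int(v*.8);return np.nanmedian(W[v-r:v+r+1,u-r:u+r+1].reshape(-1,3),0).round(1)
for n,p in dict(t1=(567,232),t2=(571,271),jar=(570,310),lt=(413,217),lj=(453,211),g1=(300,184),g2=(350,184),bed=(320,280),bench=(500,400),head=(190,270)).items(): print(n,at(*p))
# objects by height: fit circles to tops
S=cloud(load('scene'))
for nm,C in(('top',W),('scene',S)):
  P=C.reshape(-1,3);P=P[~np.isnan(P[:,0])]
  for n,p in dict(t1=(567,232),t2=(571,271),lt=(413,217)).items():
    c=at(*p); m=np.hypot(P[:,0]-c[0],P[:,1]-c[1])<40; q=P[m]; q=q[q[:,2]>85]
    h=np.histogram(q[:,2],bins=np.arange(84,140,2)); print(nm,n,[(int(b),int(k)) for k,b in zip(*h) if k>3])
    zt=np.percentile(q[:,2],95)
    top=q[q[:,2]>zt-5]; print('  zt',zt.round(1),'mid',((np.percentile(top,2,axis=0)+np.percentile(top,98,axis=0))/2).round(1),'ext',np.ptp(top,axis=0).round(1))
E
```

```text
t1 [ 612.5 -355.4   99.9]
t2 [ 537.  -357.9  108.4]
jar [ 459.2 -364.4   85. ]
lt [635.9 -54.3 135. ]
lj [ 650.6 -131.1  118.4]
g1 [658.9 116.1 328. ]
g2 [651.6  39.3 366.7]
bed [516.9 131.6  32.9]
bench [ 266.6 -242.2   -1.1]
head [533.2 292.8 276.5]
top t1 [(86, 7), (88, 5), (90, 7), (94, 37), (96, 101), (98, 185), (100, 120), (102, 26)]
  zt 102.0 mid [ 613.9 -356.6   99.9] ext [56.6 59.7  7.1]
top t2 [(86, 6), (90, 7), (92, 9), (94, 26), (96, 61), (98, 53), (100, 17), (102, 5), (104, 31), (106, 109), (108, 138), (110, 26)]
  zt 110.0 mid [ 537.  -363.7  108.2] ext [45.7 46.1 10.6]
top lt [(84, 5), (88, 5), (90, 4), (92, 6), (94, 6), (96, 7), (98, 6), (100, 5), (102, 8), (104, 5), (106, 8), (108, 7), (110, 6), (112, 9), (114, 6), (116, 8), (118, 4), (120, 4), (122, 14), (124, 34), (126, 56), (128, 79), (130, 91), (132, 100), (134, 78), (136, 46)]
  zt 136.6 mid [638.8 -55.6 134.9] ext [42.8 53.8  8.6]
scene t1 [(84, 9), (86, 11), (88, 11), (90, 15), (92, 8), (94, 11), (96, 62), (98, 162), (100, 117), (102, 33), (104, 4)]
  zt 102.4 mid [ 613.1 -359.3  100.4] ext [62.5 58.8  8.1]
scene t2 [(84, 4), (86, 11), (88, 12), (90, 18), (92, 8), (94, 17), (96, 36), (98, 45), (100, 28), (102, 8), (104, 9), (106, 45), (108, 92), (110, 64), (112, 7)]
  zt 111.5 mid [ 536.7 -366.8  109.6] ext [45.9 48.6  7.3]
scene lt [(86, 8), (88, 13), (90, 9), (94, 15), (96, 4), (98, 10), (100, 10), (102, 12), (104, 7), (106, 11), (108, 10), (110, 8), (112, 10), (114, 6), (116, 11), (118, 9), (122, 11), (124, 38), (126, 52), (128, 66), (130, 102), (132, 90), (134, 88), (136, 45)]
  zt 136.6 mid [638.2 -58.8 134.9] ext [43.8 57.4  7.4]
```

```bash
python3 - <<'E'
from h import *
a=load('top')['image'][135:280,280:500,::-1]; b=load('scene')['image'][165:290,150:360,::-1]
cv2.imwrite('pics/c1.png',np.vstack([cv2.resize(a,(660,435//1)) [:300],cv2.resize(b[:,:],(660,300))]))
E
python3 - <<'E'
from h import *
for nm in('top','scene'):
  d=load(nm);W=cloud(d); I=d['image'].astype(int); P=W.reshape(-1,3); x,y,z=P.T
  def rect(m,l,e=2):
    q=P[m][:,:2].astype(np.float32); 
    # clean: neighbours grid
    H=np.zeros((450,600),np.uint8); ij=((q-[200,-500])/2).astype(int); ok=(ij>=0).all(1)&(ij[:,0]<450)&(ij[:,1]<600); H[ij[ok,0],ij[ok,1]]=255
    H=cv2.morphologyEx(H,cv2.MORPH_CLOSE,np.ones((5,5))); H=cv2.morphologyEx(H,cv2.MORPH_OPEN,np.ones((e,e)))
    n,L,st,c=cv2.connectedComponentsWithStats(H); k=1+st[1:,4].argmax(); pts=np.argwhere(L==k)*2.+[200,-500]
    r=cv2.minAreaRect(pts.astype(np.float32)); print(nm,l,np.round(r[0],1),np.round(r[1],1),round(r[2],2),'corners',cv2.boxPoints(r).round(0).tolist())
  g=((I[...,1]>I[...,0]+30)&(I[...,1]>I[...,2]+20)).ravel()
  rect(g&(z>50)&(z<70),'basket rim',1)
  rect((z>26)&(z<42)&(y>0)&(y<450)&(x>380)&(x<700),'bed',5)
  rect((z>265)&(z<290)&(y>100)&(y<450)&(x>380)&(x<620),'head',3)
  rect((z>24)&(z<150)&(y>-190)&(y<10)&(x>350)&(x<700),'rack',2)
  b=(I.sum(-1)<110).ravel()&(z>290)&(z<400)&(x>500)&(y>-50)&(y<260)
  q=P[b]; print('grip n',len(q),'ext',np.percentile(q,[3,50,97],axis=0).round(0).tolist())
E
```

```text
top basket rim [ 534.1 -364.7] [249.3 151.8] 4.76 corners [[404.0, -299.0], [416.0, -451.0], [665.0, -430.0], [652.0, -279.0]]
top bed [522.3 182. ] [281.4 145.9] 84.29 corners [[436.0, 49.0], [581.0, 35.0], [609.0, 315.0], [464.0, 329.0]]
top head [533.  270.5] [171.3  96.9] 84.56 corners [[477.0, 190.0], [573.0, 181.0], [589.0, 351.0], [493.0, 360.0]]
top rack [ 543.4 -100.6] [277.1 177.1] 5.44 corners [[397.0, -26.0], [414.0, -202.0], [690.0, -176.0], [673.0, 1.0]]
grip n 535 ext [[645.0, 33.0, 321.0], [654.0, 78.0, 347.0], [665.0, 128.0, 367.0]]
scene basket rim [ 533.7 -359.1] [254.2 134.6] 3.95 corners [[402.0, -301.0], [412.0, -435.0], [665.0, -418.0], [656.0, -283.0]]
scene bed [524.2 198.8] [319.8 146.7] 84.92 corners [[437.0, 46.0], [583.0, 33.0], [611.0, 352.0], [465.0, 365.0]]
scene head [532.5 266.6] [171.4  99.5] 85.91 corners [[477.0, 185.0], [576.0, 178.0], [588.0, 349.0], [489.0, 356.0]]
scene rack [ 541.5 -100.8] [277.8 177. ] 2.91 corners [[398.0, -19.0], [407.0, -196.0], [685.0, -182.0], [676.0, -5.0]]Traceback (most recent call last):
  File "<stdin>", line 17, in <module>
    return _quantile_unchecked(
        a, q, axis, out, overwrite_input, method, keepdims, weights)
    return _ureduce(a,
                    func=_quantile_ureduce_func,
    ...<5 lines>...
                    overwrite_input=overwrite_input,
                    method=method)
    r = func(a, **kwargs)
    result = _quantile(arr,
                       quantiles=q,
    ...<2 lines>...
                       out=out,
                       weights=wgt)
    slices_having_nans = np.isnan(arr[-1, ...])
                                  ~~~^^^^^^^^^
IndexError: index -1 is out of bounds for axis 0 with size 0
```

View pics/c1.png

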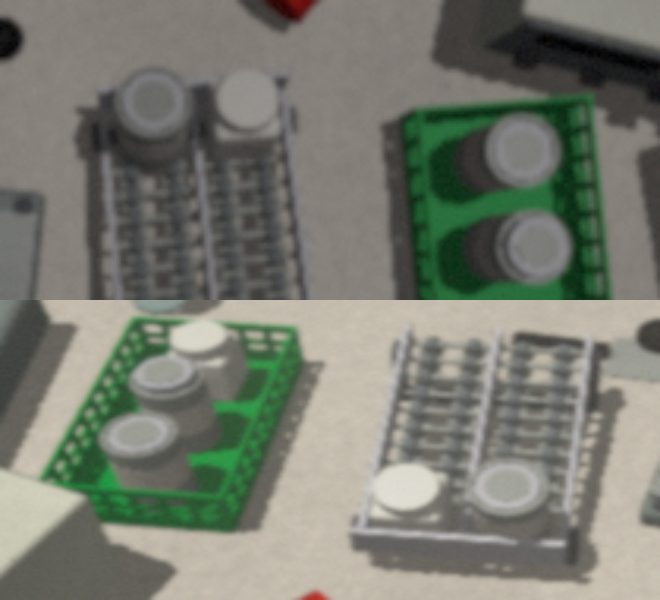

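Call:
servo_tool(rotation=[[0,0,0.02],[0,0,0.04],[0,0,0.069],[0,0,0.069],[0,0,0.069]], slide=[[0,0,0.3],[0.2,-0.1,0.5],[0.4,-0.4,0.75],[0.6,-0.7,0.95],[0.7,-1,1]], grip=[1,1,1,1,1])

```text
clock: 0.72
position: [342.0, 422.7, 418.7]
ee_rot: [0.999, 0.038, 0.0, -0.0]
contact_force: [-0.0, 1.2, -0.3]
gripper_width: 85.2
grasp_force: 0.0
```

```bash
python3 -c "
from h import *
d=cap('wrist');print(d['hand_eye'].round(3).tolist(),d['camera_matrix'].round(1).tolist())"
```

```text
[[-0.001, -0.948, -0.318, 81.07], [1.0, -0.001, 0.001, -1.373], [-0.001, -0.318, 0.948, -142.906], [0.0, 0.0, 0.0, 1.0]] [[278.4, 0.0, 318.8], [0.0, 278.4, 196.8], [0.0, 0.0, 1.0]]
```

Call:
servo_tool(rotation=[[0,0,0],[0,0,0],[0,0,0],[0,0,0],[0,0,0]], slide=[[0.1,-0.3,0.02],[0.2,-0.6,0.04],[0.3,-0.9,0.05],[0.35,-1,0.05],[0.35,-1,0.05]], grip=[1,1,1,1,1])

```text
clock: 1.4
position: [411.3, 222.3, 427.7]
ee_rot: [0.999, 0.037, -0.0, -0.0]
contact_force: [-1.1, 0.6, -0.6]
gripper_width: 85.5
grasp_force: 0.0
```

```bash
python3 -c "
from h import *
d=cap('wrist');print(d['pos'],d['rot']);cv2.imwrite('pics/w1.png',d['image'][...,::-1])"
```

```text
Traceback (most recent call last):
KeyError: 'pos'
```

```bash
python3 -c "
from h import *
d=load('wrist');print(d['pos'],d['rot']);cv2.imwrite('pics/w1.png',d['image'][...,::-1]);print(read_state()['joints'])"
```

```text
[411.29697592 222.31743475 427.74620817] [ 9.99321041e-01  3.68435047e-02 -5.95065563e-05 -9.65487199e-05]
[ 8.45889177e-01  3.19024956e-02  3.19939308e-02 -4.55680900e-04
 -1.57121546e+00  7.99959982e-01]
```

View pics/w1.png

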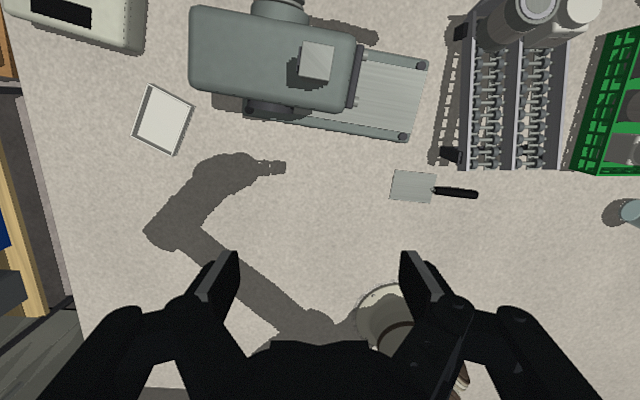

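```bash
python3 - <<'E'
from h import *
d=load('wrist');W=cloud(d)
def a(u,v,r=2): return np.nanmedian(W[v-r:v+r+1,u-r:u+r+1].reshape(-1,3),0).round(1)
for n,p in dict(bar=(320,58),barTL=(307,44),barTR=(333,46),barBR=(330,76),barBL=(301,74),head=(250,50),bed=(395,95),bn=(402,136),bf=(422,65)).items(): print(n,a(*p,r=1),W[p[1],p[0]].round(1))
P=W.reshape(-1,3);x,y,z=P.T
m=(z>300)&(z<345)&(x>440)&(x<600)&(y>150)&(y<300);q=P[m];print(len(q),np.median(q,0),q.min(0),q.max(0))
K=d['camera_matrix']
# ray to plane z
from scipy.spatial.transform import Rotation as Ro
R=Ro.from_quat(d['rot']).as_matrix();H=d['hand_eye'];C=R@H[:3,3]+d['pos']
def ray(u,v,zz):
    r=R@H[:3,:3]@np.linalg.inv(K)@[u,v,1]; return (C+r*(zz-C[2])/r[2]).round(1)
for p in((405,141),(429,62),(362,50),(355,107)): print(p,ray(*p,34),W[p[1],p[0]].round(1))
E
```

```text
bar [524.9 230.9 334.5] [525.  230.9 334.5]
barTL [533.8 241.3 334.5] [533.8 241.4 334.6]
barTR [534.  220.9 333.7] [534.  221.6 333.7]
barBR [517.  220.3 278.2] [518.  220.3 276.3]
barBL [512.7 244.8 334.5] [512.7 244.8 334.5]
head [534.8 297.6 277. ] [534.8 297.2 278.7]
bed [516.3  92.3  34.4] [516.3  92.7  35.1]
bn [444.8  66.9  32.2] [444.8  66.9  31.8]
bf [569.1  52.4  32.3] [569.1  52.4  32. ]
1312 [522.53815164 234.78141356 334.13735701] [509.60715751 220.65335468 300.09619594] [536.63298476 249.55266289 336.87217163]
(405, 141) [436.1  60.3  34. ] [435.2  57.4  24.9]
(429, 62) [574.5  41.7  34. ] [579.8  29.5  -0.9]
(362, 50) [584.6 161.   34. ] [543.8 191.3 271. ]
(355, 107) [490.5 162.4  34. ] [490.5 162.4  34.2]
```

```bash
python3 -c "
from h import *
d=load('wrist')['image'][0:160,170:450,::-1];cv2.imwrite('pics/w1c.png',cv2.resize(d,(800,457),interpolation=cv2.INTER_CUBIC))"
```

```text
(no output)
```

View pics/w1c.png

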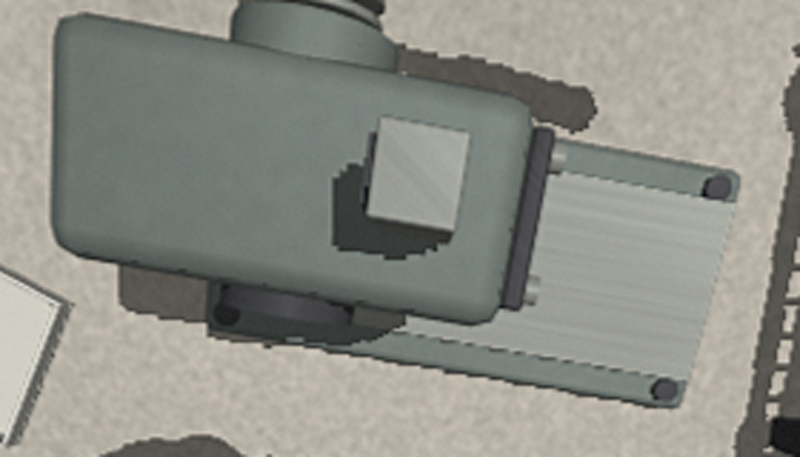

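```bash
cat >> h.py <<'E'
def ray(d,u,v,zz):
    K=d['camera_matrix'];r=np.linalg.inv(K)@[u,v,1]
    if 'rvec' in d:
        R=cv2.Rodrigues(d['rvec'])[0].T; C=-R@d['tvec'].reshape(3); r=R@r
    else:
        from scipy.spatial.transform import Rotation as Ro
        R=Ro.from_quat(d['rot']).as_matrix();H=d['hand_eye'];C=R@H[:3,3]+d['pos']; r=R@H[:3,:3]@r
    return (C+r*(zz-C[2])/r[2]).round(1)
E
python3 - <<'E'
from h import *
d=load('wrist')
f=lambda u,v,z: ray(d,170+u/2.857,v/2.857,z)
print('bar',[f(*p,334.4)[:2] for p in((379,117),(469,129),(457,230),(366,214),(417.7,172.5))])
a,b=f(725,205,34),f(690,376,34); print('front',a,b,(a+b)/2,np.linalg.norm(a-b))
a,b=f(717,186,34),f(665,389,34); print('bolts',a,b,(a+b)/2,np.linalg.norm(a-b))
a,b=f(400,333,34),f(690,376,34); print('near edge dir',a,b,np.degrees(np.arctan2(*(b-a)[:2])))
# top camera check: plate front corners and lever grip
t=load('top')
print('top front', ray(t,367*.8,252*.8,32),ray(t,360*.8,318*.8,32))
E
```

```text
bar [array([535.6, 244.7]), array([534.5, 220.8]), array([509.6, 221.9]), array([511.9, 247. ]), array([523.1, 233.6])]
front [558.3  47.9  34. ] [454.4  51.   34. ] [506.35  49.45  34.  ] 103.9462361030932
bolts [568.6  54.8  34. ] [444.8  66.1  34. ] [506.7   60.45  34.  ] 124.31464113289313
near edge dir [467.7 243.6  34. ] [454.4  51.   34. ] -176.04970901513906
top front [574.6  36.3  32. ] [439.8  49.5  32. ]
```

Call:
servo_tool(rotation=[[0,0,0],[0,0,0],[0,0,0],[0,0,0]], slide=[[0,-0.3,0],[0,-0.6,0],[0.1,-0.9,0],[0.1,-1,0]], grip=[1,1,1,1])

```text
clock: 1.95
position: [431.4, 22.5, 427.2]
ee_rot: [0.999, 0.037, -0.001, 0.0]
contact_force: [-0.2, -0.2, 0.2]
gripper_width: 85.4
grasp_force: 0.0
```

Call:
servo_tool(rotation=[[0,0,0],[0,0,0],[0,0,0],[0,0,0]], slide=[[0.1,-0.3,0],[0.2,-0.6,0],[0.2,-0.9,-0.1],[0.2,-1,-0.1]], grip=[1,1,1,1])

```text
clock: 2.45
position: [471.1, -177.5, 405.0]
ee_rot: [0.999, 0.037, -0.003, -0.001]
contact_force: [-0.3, 0.9, 0.5]
gripper_width: 85.6
grasp_force: 0.0
```

Call:
servo_tool(rotation=[[0,0,0],[0,0,0],[0,0,0],[0,0,0],[0,0,0],[0,0,0]], slide=[[0.1,-0.3,0],[0.2,-0.6,-0.1],[0.25,-0.92,-0.2],[0.25,-0.92,-0.3],[0.25,-0.92,-0.3],[0.25,-0.92,-0.3]], grip=[1,1,1,1,1,1])

```text
clock: 3.2
position: [521.9, -359.3, 348.8]
ee_rot: [0.999, 0.039, 0.0, 0.0]
contact_force: [-0.9, 0.1, 0.1]
gripper_width: 85.5
grasp_force: 0.0
```

```bash
python3 - <<'E'
from h import *
cap('wrist');d=load('wrist');print(d['pos'],d['rot']);cv2.imwrite('pics/w2.png',d['image'][...,::-1])
W=cloud(d);P=W.reshape(-1,3);x,y,z=P.T
for n,c,lo,hi in(('lid',(537,-365),103,115),('shut',(613,-358),96,106)):
  m=(np.hypot(x-c[0],y-c[1])<45)&(z>lo)&(z<hi);q=P[m]
  (cx,cy),r=cv2.minEnclosingCircle(q[:,:2].astype(np.float32));print(n,len(q),cx,cy,r,np.median(q[:,2]),((np.percentile(q,1,axis=0)+np.percentile(q,99,axis=0))/2))
E
```

```text
[ 521.92526317 -359.27870122  348.76706389] [9.99230139e-01 3.92258877e-02 4.68485350e-04 4.90418221e-04]
lid 922 532.6649169921875 -362.9921569824219 24.038795471191406 109.10655959700416 [ 533.12250311 -362.76224446  109.10667116]
shut 1661 611.1858520507812 -355.9176025390625 29.918426513671875 100.06397910761908 [ 611.20368206 -355.75224043   99.55513103]
```

View pics/w2.png

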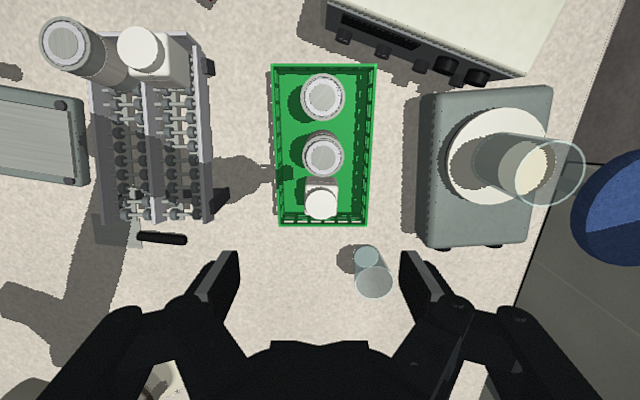

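Call:
servo_tool(rotation=[[0,0,0],[0,0,0],[0,0,0],[0,0,0],[0,0,0]], slide=[[0.06,-0.02,-0.3],[0.06,-0.02,-0.6],[0.06,-0.02,-0.9],[0.06,-0.02,-0.95],[0.06,-0.02,-0.95]], grip=[1,1,1,1,1])

```text
clock: 3.88
position: [534.6, -364.4, 160.1]
ee_rot: [0.999, 0.039, 0.001, 0.001]
contact_force: [0.2, -1.0, 1.0]
gripper_width: 85.0
grasp_force: 0.0
```

```bash
python3 - <<'E'
from h import *
cap('wrist');d=load('wrist');print(d['pos'],d['rot'])
W=cloud(d);P=W.reshape(-1,3);x,y,z=P.T
for n,c,lo,hi in(('lid',(535,-363),103,115),('shut',(612,-357),96,106)):
  m=(np.hypot(x-c[0],y-c[1])<45)&(z>lo)&(z<hi);q=P[m]
  (cx,cy),r=cv2.minEnclosingCircle(q[:,:2].astype(np.float32));print(n,len(q),cx,cy,r,np.median(q[:,2]),((np.percentile(q,1,axis=0)+np.percentile(q,99,axis=0))/2))
E
```

```text
[ 534.56039263 -364.38394984  160.13357516] [0.99923118 0.0391668  0.00129755 0.00115145]
lid 2908 532.884521484375 -362.7118835449219 23.921855926513672 109.21180236237646 [ 533.33184547 -362.730333    108.52013775]
shut 5925 610.8865356445312 -355.67730712890625 29.947736740112305 100.0495672462268 [ 611.1835121  -355.72671116   99.34842404]
```

Call:
servo_tool(rotation=[[0,0,0],[0,0,0],[0,0,0],[0,0,0],[0,0,0],[0,0,0],[0,0,0],[0,0,0]], slide=[[-0.006,0.006,-0.2],[-0.006,0.006,-0.4],[-0.006,0.006,-0.525],[-0.006,0.006,-0.525],[-0.006,0.006,-0.525],[-0.006,0.006,-0.525],[-0.006,0.006,-0.525],[-0.006,0.006,-0.525]], grip=[1,1,1,1,-1,-1,-1,-1])

```text
clock: 4.92
position: [534.0, -364.1, 56.2]
ee_rot: [0.999, 0.039, 0.003, 0.002]
contact_force: [0.2, -0.6, 6.8]
gripper_width: 58.1
grasp_force: 65.8
```

Call:
servo_tool(rotation=[[0,0,0],[0,0,0],[0,0,0],[0,0,0],[0,0,-0.02],[0,0,-0.05],[0,0,-0.08],[0,0,-0.08]], slide=[[0,0,0.05],[0,0,0.2],[0,0,0.4],[0,0,0.6],[0,0.1,0.75],[0,0.3,0.8],[0,0.5,0.8],[0,0.5,0.8]], grip=[-1,-1,-1,-1,-1,-1,-1,-1])

```text
clock: 5.92
position: [531.1, -260.4, 212.9]
ee_rot: [0.978, -0.21, -0.001, -0.001]
contact_force: [0.4, -1.2, -3.6]
gripper_width: 57.5
grasp_force: 65.7
```

Call:
servo_tool(rotation=[[0,0,-0.025],[0,0,-0.05],[0,0,-0.075],[0,0,-0.1],[0,0,-0.125],[0,0,-0.125]], slide=[[0,0.2,0],[0,0.4,0],[0,0.6,0],[-0.03,0.8,0],[-0.06,1,0],[-0.06,1,0]], grip=[-1,-1,-1,-1,-1,-1])

```text
clock: 6.68
position: [519.2, -61.4, 212.7]
ee_rot: [0.823, -0.568, -0.001, 0.0]
contact_force: [1.2, -1.6, -3.8]
gripper_width: 57.8
grasp_force: 65.9
```

Call:
servo_tool(rotation=[[0,0,-0.025],[0,0,-0.05],[0,0,-0.072],[0,0,-0.072],[0,0,-0.072],[0,0,-0.072]], slide=[[0,0.2,0],[0,0.4,0],[0,0.6,0],[-0.03,0.7,0],[-0.06,0.77,0],[-0.06,0.77,0]], grip=[-1,-1,-1,-1,-1,-1])

```text
clock: 7.42
position: [507.6, 90.9, 212.7]
ee_rot: [-0.674, 0.739, 0.0, -0.0]
contact_force: [-0.0, -0.4, -3.8]
gripper_width: 57.9
grasp_force: 65.9
```

```bash
python3 - <<'E'
from h import *
cap('wrist');d=load('wrist');s=read_state();print(d['pos'],d['rot'],s['joints'],s['contact_force'])
cv2.imwrite('pics/w3.png',d['image'][...,::-1])
E
```

```text
[507.55981994  90.87006143 212.66537146] [-6.73947924e-01  7.38778779e-01  9.42898977e-05 -3.18275790e-04] [ 4.91426494e-01  2.14599682e-01 -2.85188727e-01  1.50841475e-04
 -1.07150812e+00 -5.83985214e-01] [ 0.16736239  0.65501951 -3.55076382]
```

View pics/w3.png

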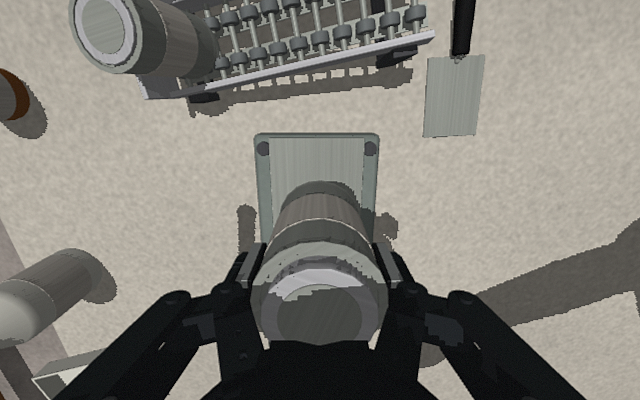

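```bash
python3 - <<'E'
from h import *
d=load('wrist')
for p in((262.5,148.5),(371,148.5),(254,134),(380,134)): print(p,ray(d,*p,34))
a,b=ray(d,262.5,148.5,34),ray(d,371,148.5,34); print((a+b)/2,np.degrees(np.arctan2(b[1]-a[1],b[0]-a[0])))
E
```

```text
(262.5, 148.5) [568.2  53.2  34. ]
(371, 148.5) [443.9  64.8  34. ]
(254, 134) [575.2  36.1  34. ]
(380, 134) [433.2  49.4  34. ]
[506.05  59.    34.  ] 174.6684504080829
```

Call:
servo_tool(rotation=[[0,0,0],[0,0,0],[0,0,0],[0,0,0],[0,0,0],[0,0,0],[0,0,0]], slide=[[0.008,-0.01,-0.2],[0.008,-0.01,-0.45],[0.008,-0.01,-0.58],[0.008,-0.01,-0.61],[0.008,-0.01,-0.62],[0.008,-0.01,-0.63],[0.008,-0.01,-0.63]], grip=[-1,-1,-1,-1,-1,-1,-1])

```text
clock: 8.35
position: [510.0, 89.2, 87.7]
ee_rot: [-0.674, 0.739, -0.0, 0.001]
contact_force: [0.3, -0.1, -3.2]
gripper_width: 58.1
grasp_force: 65.9
```

Call:
servo_tool(rotation=[[0,0,0],[0,0,0],[0,0,0]], slide=[[0,0,-0.005],[0,0,-0.01],[0,0,-0.01]], grip=[-1,-1,-1])

```text
clock: 8.72
position: [509.9, 89.3, 86.2]
ee_rot: [-0.674, 0.739, -0.0, 0.0]
contact_force: [-2.1, 1.4, 5.2]
gripper_width: 57.8
grasp_force: 67.1
```

Call:
servo_tool(rotation=[[0,0,0],[0,0,0],[0,0,0],[0.0266,-0.0025,0],[0.0531,-0.0049,0],[0.0797,-0.0074,0],[0.1062,-0.0098,0]], slide=[[0,0,0.005],[0,0,0.005],[0,0,0.02],[0,0,0.02],[0,0,0.02],[0,0,0.02],[0,0,0.02]], grip=[1,1,1,1,1,1,1])

```text
clock: 9.6
position: [510.7, 89.2, 90.2]
ee_rot: [-0.636, 0.697, 0.222, 0.246]
contact_force: [-0.9, -0.2, -0.9]
gripper_width: 85.0
grasp_force: 0.0
```

```bash
python3 - <<'E'
from h import *
s=read_state();print(s['position'],s['ee_rot'],s['joints'],s['contact_force'],s['gripper_width'])
E
```

```text
[510.70212872  89.20455041  90.15858178] [-0.636093    0.69670415  0.22213968  0.24625798] [ 0.02340426  0.42247008 -0.24367473 -0.83113219 -0.99909768  0.38748236] [-0.93761532 -0.15081732 -0.90272979] 85.01968762255312
```

Call:
servo_tool(rotation=[[0.0266,-0.0025,0],[0.0266,-0.0025,0],[0.0266,-0.0025,0],[0.0266,-0.0025,0],[0.0266,-0.0025,0],[0.0266,-0.0025,0],[0.0266,-0.0025,0]], slide=[[0,0,-0.04],[0,0.034,-0.07],[0,0.034,-0.07],[0,0.034,-0.07],[0,0.034,-0.07],[0,0.034,-0.07],[0,0.034,-0.07]], grip=[1,1,1,-1,-1,-1,-1])

```text
clock: 10.48
position: [510.1, 96.6, 76.2]
ee_rot: [-0.616, 0.674, 0.274, 0.302]
contact_force: [1.0, 0.0, 6.4]
gripper_width: 58.1
grasp_force: 64.6
```

```bash
python3 - <<'E'
from h import *
cap('wrist');d=load('wrist');s=read_state();print(s['position'],s['ee_rot'],s['joints'],s['contact_force'],s['gripper_width'],s['grasp_force'])
cv2.imwrite('pics/w4.png',d['image'][...,::-1])
t=cap('scene');
E
```

```text
[510.11901326  96.6260639   76.22280173] [-0.6157924   0.67434055  0.27405376  0.30159423] [-0.07358653  0.50211466 -0.22733502 -0.99015237 -1.09733751  0.58050572] [ 0.28612624 -0.01489768  5.91699857] 57.923380600761654 64.63945627212524
```

View pics/w4.png

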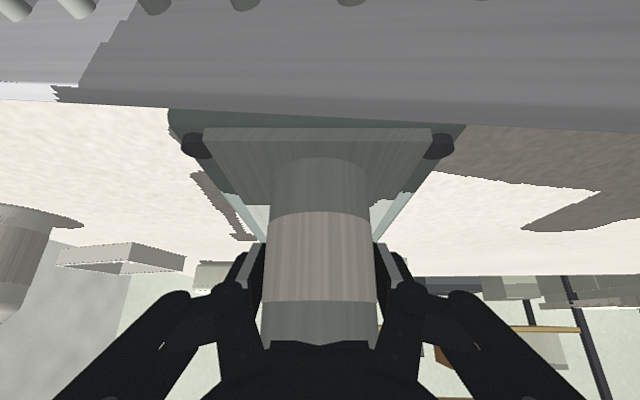

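Call:
servo_tool(rotation=[[0,0,0],[0,0,0],[0,0,0],[0,0,0],[0,0,0],[0,0,0],[0,0,0]], slide=[[0,0,0.025],[0.012,0.13,0.025],[0.029,0.31,0.025],[0.045,0.49,0.025],[0.056,0.61,0.025],[0.061,0.66,0.025],[0.061,0.66,0.025]], grip=[-1,-1,-1,-1,-1,-1,-1])

```text
clock: 11.45
position: [521.0, 227.8, 79.1]
ee_rot: [-0.616, 0.675, 0.274, 0.3]
contact_force: [-0.8, -0.6, -3.5]
gripper_width: 58.0
grasp_force: 64.8
```

Call:
servo_tool(rotation=[[0,0,0],[0,0,0],[0,0,0],[0,0,0],[0,0,0]], slide=[[0.001,0.015,0],[0.002,0.03,0],[0.003,0.04,0],[0.0035,0.045,0],[0.0035,0.045,0]], grip=[-1,-1,-1,-1,-1])

```text
clock: 12.08
position: [522.4, 236.8, 79.8]
ee_rot: [-0.615, 0.675, 0.274, 0.301]
contact_force: [0.3, -0.6, -2.9]
gripper_width: 58.4
grasp_force: 64.8
```

Call:
servo_tool(rotation=[[0,0,0],[0,0,0],[0,0,0]], slide=[[0,0.006,0],[0,0.012,0],[0,0.012,0]], grip=[-1,-1,-1])

```text
clock: 12.45
position: [522.9, 238.7, 79.6]
ee_rot: [-0.615, 0.675, 0.273, 0.301]
contact_force: [0.3, -2.7, -3.6]
gripper_width: 57.8
grasp_force: 64.8
```

Call:
servo_tool(rotation=[[0,0,0],[0,0,0],[0,0,0]], slide=[[0,0.004,0],[0,0.008,0],[0,0.008,0]], grip=[-1,-1,-1])

```text
clock: 12.82
position: [523.3, 239.6, 79.6]
ee_rot: [-0.616, 0.676, 0.273, 0.301]
contact_force: [0.9, -5.8, -2.6]
gripper_width: 58.4
grasp_force: 65.2
```

Call:
servo_tool(rotation=[[0,0,0],[0,0,0],[0,0,0],[0,0,0]], slide=[[0,0,-0.007],[0,0,-0.014],[0,0,-0.018],[0,0,-0.018]], grip=[-1,-1,-1,-1])

```text
clock: 13.32
position: [524.3, 240.1, 77.0]
ee_rot: [-0.615, 0.675, 0.272, 0.302]
contact_force: [2.9, -4.5, -0.4]
gripper_width: 57.7
grasp_force: 65.5
```

Call:
servo_tool(rotation=[[0,0,0],[0,0,0],[0,0,0],[0,0,0],[0,0,0],[0,0,0]], slide=[[0,0,-0.005],[0,0,-0.005],[0,0,-0.005],[0,0,-0.005],[0,0,-0.005],[0,0,-0.005]], grip=[-1,-1,0.8,1,1,1])

```text
clock: 14.08
position: [522.2, 241.1, 75.2]
ee_rot: [-0.615, 0.675, 0.274, 0.301]
contact_force: [-1.4, -0.3, -0.7]
gripper_width: 85.4
grasp_force: 0.0
```

Call:
servo_tool(rotation=[[0,0,0],[0,0,0],[0,0,0],[0,0,0],[0,0,0],[0,0,0],[0,0,0],[0,0,0]], slide=[[-0.008,-0.1,0.08],[-0.02,-0.24,0.2],[-0.028,-0.33,0.27],[-0.03,-0.35,0.1],[-0.03,-0.35,-0.06],[-0.03,-0.35,-0.06],[-0.03,-0.35,-0.06],[-0.03,-0.35,-0.06]], grip=[1,1,1,-1,-1,-1,-1,-1])

```text
clock: 15.08
position: [517.1, 170.9, 64.7]
ee_rot: [-0.616, 0.675, 0.273, 0.302]
contact_force: [0.6, 0.3, 0.1]
gripper_width: -0.0
grasp_force: 0.0
```

Call:
servo_tool(rotation=[[0,0,0],[0,0,0],[0,0,0],[0,0,0],[0,0,0]], slide=[[0.01,0.08,0],[0.01,0.12,0],[0.012,0.14,0],[0.012,0.15,0],[0.012,0.15,0]], grip=[-1,-1,-1,-1,-1])

```text
clock: 15.7
position: [518.8, 199.1, 63.5]
ee_rot: [-0.616, 0.675, 0.273, 0.3]
contact_force: [-1.9, -10.6, 6.0]
gripper_width: 0.1
grasp_force: 4.5
```

Call:
servo_tool(rotation=[[0,0,0],[0,0,0],[-0.0266,0.0025,0],[-0.0531,0.0049,0],[-0.0797,0.0074,0],[-0.1062,0.0098,0],[-0.1328,0.0123,0],[-0.1328,0.0123,0]], slide=[[-0.02,-0.2,0.02],[-0.04,-0.45,0.1],[-0.05,-0.55,0.3],[-0.05,-0.55,0.5],[-0.05,-0.55,0.75],[-0.05,-0.55,0.95],[-0.05,-0.55,1],[-0.05,-0.55,1]], grip=[-1,-1,-1,-1,-1,-1,-1,-1])

```text
clock: 16.7
position: [508.4, 93.3, 263.6]
ee_rot: [-0.675, 0.737, -0.0, 0.0]
contact_force: [0.2, 0.6, 0.1]
gripper_width: 0.1
grasp_force: 0.0
```

Call:
servo_tool(rotation=[[0,0,0],[0,0,0],[0,0,0],[0,0,0],[0,0,0],[0,0,0]], slide=[[0,0,0.3],[0,0,0.6],[0.2,0,0.8],[0.45,0,0.8],[0.6,0,0.8],[0.6,0,0.8]], grip=[-1,-1,0,0,0,0])

```text
clock: 17.45
position: [630.2, 90.3, 419.3]
ee_rot: [-0.673, 0.74, 0.002, -0.002]
contact_force: [-0.1, -0.2, -0.6]
gripper_width: 42.2
grasp_force: 0.0
```

```bash
python3 - <<'E'
from h import *
cap('wrist');d=load('wrist');s=read_state();print(s['position'],s['ee_rot'],s['joints'],s['contact_force'],s['gripper_width'])
cap('scene')
a=d['image'][...,::-1]; b=load('scene')['image'][130:300,340:540,::-1]
cv2.imwrite('pics/w5.png',np.hstack([cv2.resize(a,(480,300)),cv2.resize(b,(320,272),interpolation=cv2.INTER_CUBIC)[:300] if 0 else cv2.resize(b,(320,300))]))
W=cloud(d);P=W.reshape(-1,3)[d['image'].sum(-1).ravel()<140];x,y,z=P.T
m=(z>260)&(z<400)&(x>615)&(x<700)&(y<160);q=P[m];print(len(q))
for yy in range(20,160,15):
  k=abs(q[:,1]-yy)<4
  if k.sum()>20: print(yy,np.percentile(q[k],[2,50,98],axis=0)[:,[0,2]].round(1).tolist(),k.sum())
E
```

```text
[629.26978547  90.17544051 420.59487232] [-0.67306633  0.73957891  0.00161233 -0.0014642 ] [ 0.39544217  0.3537714   0.42044657 -0.00205742 -1.64131348 -0.48968111] [-0.48302435 -0.24222986 -0.08484743] 43.04683994187393
2819
35 [[639.3, 357.3], [649.2, 363.9], [660.3, 367.7]] 349
50 [[639.5, 354.0], [649.4, 363.7], [660.7, 367.5]] 269
65 [[641.7, 345.9], [651.4, 354.4], [662.1, 358.0]] 239
80 [[643.1, 338.9], [652.7, 346.7], [663.6, 350.3]] 207
95 [[644.4, 329.8], [653.4, 339.0], [664.7, 342.7]] 174
110 [[645.8, 320.9], [654.9, 331.1], [666.1, 334.9]] 152
125 [[647.6, 315.9], [656.5, 323.8], [667.3, 327.3]] 131
```

View pics/w5.png

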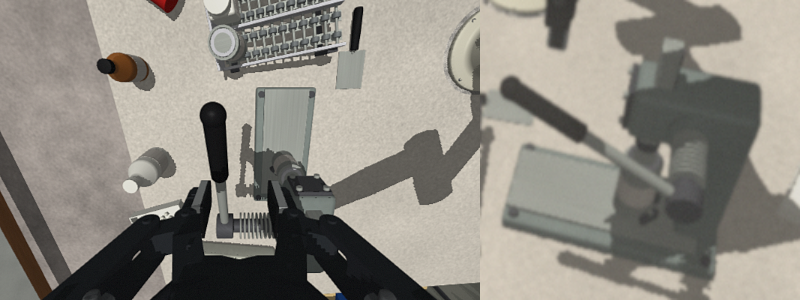

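Call:
servo_tool(rotation=[[0,0,0],[0,0,0],[0,0,0],[0,0,0],[0,0,0],[0,0,0],[0,0,0],[0,0,0]], slide=[[0.12,-0.02,-0.05],[0.12,-0.02,-0.25],[0.12,-0.02,-0.4],[0.12,-0.02,-0.52],[0.12,-0.02,-0.52],[0.12,-0.02,-0.52],[0.12,-0.02,-0.52],[0.12,-0.02,-0.52]], grip=[0.1,0.1,0.1,0.1,-1,-1,-1,-1])

```text
clock: 18.55
position: [655.7, 86.5, 318.7]
ee_rot: [-0.673, 0.739, -0.002, 0.003]
contact_force: [11.5, -2.9, -9.0]
gripper_width: 22.1
grasp_force: 59.1
```

Call:
servo_tool(rotation=[[0,0,0],[0,0,0],[0,0,0],[0,0,0],[0,0,0],[0,0,0],[0,0,0],[0,0,0]], slide=[[0.004,-0.041,-0.091],[0.001,-0.073,-0.186],[-0.001,-0.095,-0.284],[-0.002,-0.107,-0.383],[-0.002,-0.109,-0.483],[-0.001,-0.101,-0.583],[0,-0.083,-0.681],[0.003,-0.056,-0.777]], grip=[-1,-1,-1,-1,-1,-1,-1,-1])

```text
clock: 19.55
position: [654.6, 72.1, 169.1]
ee_rot: [-0.673, 0.739, -0.003, 0.001]
contact_force: [-1.9, -11.6, 9.1]
gripper_width: 22.1
grasp_force: 66.8
```

Call:
servo_tool(rotation=[[0,0,0],[0,0,0],[0,0,0],[0,0,0],[0,0,0]], slide=[[0.001,0.017,-0.046],[0.003,0.037,-0.093],[0.005,0.058,-0.137],[0.007,0.083,-0.182],[0.007,0.083,-0.182]], grip=[-1,-1,-1,-1,-1])

```text
clock: 20.18
position: [656.1, 88.7, 132.6]
ee_rot: [-0.674, 0.739, -0.003, 0.0]
contact_force: [-0.9, -12.1, 8.7]
gripper_width: 22.4
grasp_force: 74.5
```

```bash
python3 - <<'E'
from h import *
s=read_state();print(s['position'],s['contact_force'],s['wrist_torque'])
cap('wrist');d=load('wrist')
W=cloud(d);I=d['image'].sum(-1).ravel();P=W.reshape(-1,3);x,y,z=P.T
m=(I<140)&(x>625)&(x<690)&(y<72)&(y>0)&(z>60)&(z<260);q=P[m]
for yy in range(0,72,8):
  k=abs(q[:,1]-yy)<3
  if k.sum()>20: print(yy,np.percentile(q[k],[2,50,98],axis=0)[:,[0,2]].round(1).tolist(),k.sum())
# ram bar top
m=(abs(x-523)<15)&(abs(y-234)<15)&(z>285);print(m.sum(), np.percentile(z[m],[10,50,90]) if m.sum() else '')
cap('scene');W=cloud(load('scene'));P=W.reshape(-1,3);x,y,z=P.T
m=(abs(x-523)<11)&(abs(y-234)<11)&(z>282);print(m.sum(), np.percentile(z[m],[10,50,90]) if m.sum() else '')
cap('top');W=cloud(load('top'));P=W.reshape(-1,3);x,y,z=P.T
m=(abs(x-525)<11)&(abs(y-229)<11)&(z>270);print(m.sum(), np.percentile(z[m],[10,50,90]) if m.sum() else '')
E
```

```text
[656.11914362  88.7024281  132.62122204] [ -0.90344634 -12.12662784   8.74449096] [-2.57277348  0.3377889   0.12113482]
32 [[640.4, 132.5], [650.5, 138.5], [660.3, 142.3]] 545
40 [[638.3, 134.5], [650.2, 141.9], [662.3, 144.5]] 594
48 [[640.1, 136.3], [651.1, 144.9], [661.8, 148.4]] 593
56 [[640.9, 139.9], [652.1, 148.9], [662.9, 152.0]] 613
64 [[641.8, 144.2], [652.9, 152.8], [663.5, 156.1]] 621
0 
95 [299.40473293 506.4369961  514.9672057 ]
263 [283.17282794 504.7289433  517.64878106]
```

Call:
servo_tool(rotation=[[0,0,0],[0,0,0],[0,0,0],[0,0,0]], slide=[[0,0.003,-0.02],[0,0.006,-0.035],[0,0.01,-0.05],[0,0.01,-0.05]], grip=[-1,-1,-1,-1])

```text
clock: 20.82
position: [656.7, 93.1, 124.5]
ee_rot: [-0.674, 0.739, -0.003, 0.002]
contact_force: [-4.0, -4.1, 14.8]
gripper_width: 22.2
grasp_force: 77.7
```

Call:
servo_tool(rotation=[[0,0,0],[0,0,0],[0,0,0],[0,0,0]], slide=[[0,0.003,-0.015],[0,0.006,-0.03],[0,0.008,-0.04],[0,0.008,-0.04]], grip=[-1,-1,-1,-1])

```text
clock: 21.32
position: [657.1, 96.6, 118.0]
ee_rot: [-0.674, 0.739, -0.002, 0.004]
contact_force: [-8.6, 1.2, 19.8]
gripper_width: 22.3
grasp_force: 79.2
```

```bash
python3 - <<'E'
from h import *
cap('wrist');d=load('wrist')
W=cloud(d);I=d['image'].sum(-1).ravel();P=W.reshape(-1,3);x,y,z=P.T
m=(I<140)&(x>625)&(x<690)&(y<76)&(y>0)&(z>60)&(z<260);q=P[m]
a=[]
for yy in range(30,76,5):
  k=abs(q[:,1]-yy)<3
  if k.sum()>20: a.append((yy,np.median(q[k,2]),np.percentile(q[k,2],98)))
a=np.array(a);print(a.round(1).tolist(),np.degrees(np.arctan(np.polyfit(a[:,0],a[:,1],1)[0])),np.degrees(np.arctan(np.polyfit(a[:,0],a[:,2],1)[0])))
E
```

```text
[[35.0, 116.0, 118.5], [40.0, 119.6, 123.7], [45.0, 122.8, 125.7], [50.0, 124.2, 127.5], [55.0, 127.0, 130.6], [60.0, 129.9, 133.4], [65.0, 132.9, 136.3], [70.0, 135.9, 139.5], [75.0, 138.9, 216.6]] 28.961185245798625 57.28158071604397
```

Call:
servo_tool(rotation=[[0,0,0],[0,0,0],[0,0,0],[0,0,0]], slide=[[0,0.003,-0.01],[0,0.005,-0.02],[0,0.005,-0.02],[0,0.005,-0.02]], grip=[-1,-1,-1,-1])

```text
clock: 21.88
position: [657.3, 97.4, 116.5]
ee_rot: [-0.674, 0.738, -0.003, 0.005]
contact_force: [-12.0, -0.6, 28.0]
gripper_width: 22.3
grasp_force: 80.3
```

Call:
servo_tool(rotation=[[0,0,0],[0,0,0],[0,0,0],[0,0,0]], slide=[[-0.005,0.003,-0.01],[-0.01,0.005,-0.02],[-0.01,0.005,-0.025],[-0.01,0.005,-0.025]], grip=[-1,-1,-1,-1])

```text
clock: 22.38
position: [657.5, 98.3, 114.9]
ee_rot: [-0.675, 0.738, -0.005, 0.007]
contact_force: [-12.3, -1.4, 38.4]
gripper_width: 22.0
grasp_force: 81.7
```

```bash
python3 - <<'E'
from h import *
cap('wrist');d=load('wrist')
W=cloud(d);I=d['image'].sum(-1).ravel();P=W.reshape(-1,3);x,y,z=P.T
m=(I<140)&(x>625)&(x<690)&(y<76)&(y>0)&(z>60)&(z<260);q=P[m]
a=[]
for yy in range(40,76,5):
  k=abs(q[:,1]-yy)<3
  if k.sum()>20: a.append((yy,np.median(q[k,2])))
a=np.array(a);print(a.round(1).tolist(),np.degrees(np.arctan(np.polyfit(a[:,0],a[:,1],1)[0])))
E
```

```text
[[40.0, 114.7], [45.0, 118.0], [50.0, 120.0], [55.0, 122.1], [60.0, 125.2], [65.0, 128.3], [70.0, 131.3], [75.0, 133.9]] 28.631614961038437
```

Call:
servo_tool(rotation=[[0,0,0],[0,0,0],[0,0,0],[0,0,0],[0,0,0],[0,0,0],[0,0,0],[0,0,0]], slide=[[-0.002,-0.025,0.043],[-0.004,-0.048,0.087],[-0.006,-0.061,0.114],[-0.007,-0.081,0.16],[-0.009,-0.098,0.207],[-0.01,-0.113,0.254],[-0.011,-0.126,0.303],[-0.012,-0.136,0.353]], grip=[-1,-1,-1,-1,-1,-1,-1,-1])

```text
clock: 23.42
position: [654.6, 71.4, 176.6]
ee_rot: [-0.674, 0.739, -0.004, 0.006]
contact_force: [6.5, 1.8, 4.0]
gripper_width: 22.2
grasp_force: 72.1
```

Call:
servo_tool(rotation=[[0,0,0],[0,0,0],[0,0,0],[0,0,0],[0,0,0],[0,0,0],[0,0,0],[0,0,0]], slide=[[0,-0.007,0.048],[0,-0.012,0.098],[0,-0.015,0.148],[0,-0.015,0.198],[0,-0.013,0.248],[0,-0.008,0.298],[0,-0.002,0.347],[0,0.008,0.396]], grip=[-1,-1,-1,-1,-1,-1,-1,-1])

```text
clock: 24.42
position: [654.6, 71.4, 254.5]
ee_rot: [-0.674, 0.739, -0.004, 0.005]
contact_force: [10.3, -2.0, 1.0]
gripper_width: 22.4
grasp_force: 71.8
```

Call:
servo_tool(rotation=[[0,0,0],[0,0,0],[0,0,0],[0,0,0],[0,0,0],[0,0,0],[0,0,0],[0,0,0]], slide=[[0.006,0.009,0.05],[0.007,0.019,0.098],[0.008,0.032,0.146],[0.01,0.047,0.193],[0.012,0.065,0.24],[0.014,0.086,0.286],[0.015,0.099,0.313],[0.015,0.099,0.313]], grip=[-1,-1,-1,-1,-1,-1,-1,-1])

```text
clock: 25.42
position: [656.0, 90.1, 309.2]
ee_rot: [-0.673, 0.74, -0.002, -0.0]
contact_force: [14.6, -8.3, -15.6]
gripper_width: 22.2
grasp_force: 73.0
```

```bash
python3 - <<'E'
from h import *
cap('wrist');d=load('wrist')
W=cloud(d);I=d['image'].sum(-1).ravel();P=W.reshape(-1,3);x,y,z=P.T
m=(I<140)&(x>620)&(x<690)&(y<72)&(y>0)&(z>250)&(z<420);q=P[m]
a=[]
for yy in range(30,70,5):
  k=abs(q[:,1]-yy)<3
  if k.sum()>20: a.append((yy,np.median(q[k,2])))
a=np.array(a);print(a.round(1).tolist(),np.degrees(np.arctan(np.polyfit(a[:,0],a[:,1],1)[0])))
print([np.degrees(np.arctan((s-253.5)/((266-yy)/.9957))) for yy,s in a])
E
```

```text
[[30.0, 360.6], [35.0, 364.2], [40.0, 366.7], [45.0, 367.3], [50.0, 365.8], [55.0, 360.9], [60.0, 358.3], [65.0, 355.8]] -11.086500832765584
[np.float64(24.31425854225998), np.float64(25.50977933240464), np.float64(26.500627849606374), np.float64(27.1531525876989), np.float64(27.35926744777286), np.float64(26.871852638195005), np.float64(26.857779561804513), np.float64(26.870199371124954)]
```

Call:
servo_tool(rotation=[[0,0,0],[0,0,0],[0,0,0],[0,0,0],[0,0,0],[0,0,0],[0,0,0],[0,0,0]], slide=[[0,0,0],[0,0,0],[0,0,0.05],[0,0,0.2],[0,0,0.4],[-0.1,0,0.53],[-0.4,0,0.53],[-0.7,0,0.45]], grip=[0.1,0.1,0.1,0.1,0.1,0.1,1,1])

```text
clock: 26.48
position: [512.4, 92.2, 405.2]
ee_rot: [-0.674, 0.739, -0.001, 0.003]
contact_force: [0.1, 0.6, 0.9]
gripper_width: 80.9
grasp_force: 0.0
```

```bash
python3 - <<'E'
from h import *
s=read_state();print(s['position'],s['ee_rot'],s['contact_force'],s['gripper_width'])
cap('top');cap('scene')
for n in('top','scene'):
  W=cloud(load(n));I=load(n)['image'].sum(-1).ravel();P=W.reshape(-1,3);x,y,z=P.T
  m=(I<140)&(abs(x-653)<14)&(z>250)&(z<400)&(y>30)&(y<130);q=P[m]
  if len(q)>10: print(n,len(q),np.degrees(np.median(np.arctan((q[:,2]-251.5)/((266-q[:,1])/.9957)))))
E
```

```text
[512.42214593  92.18144633 405.24476791] [-0.67356716  0.73912095 -0.00097257  0.00255984] [0.10604061 0.62099131 0.92870446] 80.92173783733435
top 525 26.84208505468587
```

Call:
servo_tool(rotation=[[0,0,0],[0.0266,-0.0025,0],[0.0531,-0.0049,0],[0.0797,-0.0074,0],[0.1062,-0.0098,0],[0.1328,-0.0123,0],[0.1328,-0.0123,0]], slide=[[0,0,-0.2],[0,0,-0.45],[0,0.02,-0.7],[0,0.05,-0.9],[0,0.08,-1],[0,0.1,-1],[0,0.1,-1]], grip=[1,1,1,1,1,1,1])

```text
clock: 27.45
position: [514.4, 109.6, 202.0]
ee_rot: [-0.614, 0.677, 0.274, 0.3]
contact_force: [0.0, -0.4, 0.7]
gripper_width: 85.5
grasp_force: 0.0
```

Call:
servo_tool(rotation=[[0,0,0],[0,0,0],[0,0,0],[0,0,0],[0,0,0],[0,0,0],[0,0,0]], slide=[[0.005,0.17,-0.17],[0.01,0.34,-0.34],[0.02,0.45,-0.44],[0.03,0.55,-0.53],[0.037,0.63,-0.61],[0.039,0.65,-0.63],[0.039,0.65,-0.63]], grip=[1,1,1,1,1,1,1])

```text
clock: 28.32
position: [521.4, 242.2, 77.2]
ee_rot: [-0.616, 0.675, 0.274, 0.301]
contact_force: [-0.7, -0.3, 0.9]
gripper_width: 85.3
grasp_force: 0.0
```

```bash
python3 - <<'E'
from h import *
s=read_state();print(s['position'],s['contact_force'],s['gripper_width'])
cap('wrist');d=load('wrist');cv2.imwrite('pics/w6.png',d['image'][100:,100:540,::-1])
E
```

```text
[521.40262592 242.15213729  77.15670092] [-0.73139021 -0.29740051  0.86923953] 85.2838326990663
```

View pics/w6.png

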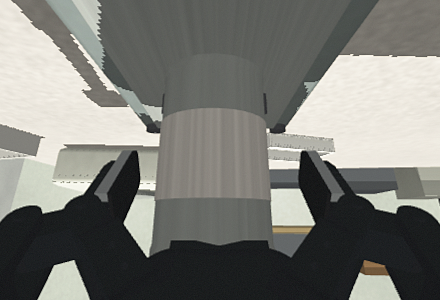

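Call:
servo_tool(rotation=[[0,0,0],[0,0,0],[0,0,0],[0,0,0],[0,0,0],[0,0,0]], slide=[[0.005,-0.004,0],[0.005,-0.004,0],[0.005,-0.004,0],[0.005,-0.004,0],[0.005,-0.004,0.01],[0.005,-0.004,0.02]], grip=[-1,-1,-1,-1,-1,-1])

```text
clock: 29.12
position: [523.0, 239.8, 79.5]
ee_rot: [-0.615, 0.676, 0.272, 0.3]
contact_force: [4.8, -3.6, -6.5]
gripper_width: 57.8
grasp_force: 64.2
```

Call:
servo_tool(rotation=[[0,0,0],[0,0,0],[0,0,0],[0,0,0],[0,0,0],[0,0,0],[0,0,0],[0,0,0]], slide=[[0,-0.01,0.005],[-0.006,-0.07,0.005],[-0.018,-0.2,0.005],[-0.033,-0.36,0.005],[-0.048,-0.52,0.005],[-0.06,-0.65,0.005],[-0.067,-0.72,0.005],[-0.067,-0.72,0.005]], grip=[-1,-1,-1,-1,-1,-1,-1,-1])

```text
clock: 30.12
position: [508.3, 96.9, 81.7]
ee_rot: [-0.615, 0.676, 0.275, 0.301]
contact_force: [-0.2, 0.3, -3.5]
gripper_width: 58.2
grasp_force: 64.9
```

Call:
servo_tool(rotation=[[0,0,0],[0,0,0],[0,0,0],[0,0,0]], slide=[[0,0,-0.008],[0,0,-0.015],[0,0,-0.023],[0,0,-0.023]], grip=[-1,-1,-1,-1])

```text
clock: 30.62
position: [508.6, 97.9, 77.8]
ee_rot: [-0.615, 0.675, 0.275, 0.301]
contact_force: [-2.0, 0.7, -0.2]
gripper_width: 57.8
grasp_force: 65.6
```

Touching; press slightly, release, and untilt about the tin.

Call:
servo_tool(rotation=[[0,0,0],[0,0,0],[0,0,0],[0,0,0],[0,0,0],[0,0,0],[0,0,0],[0,0,0]], slide=[[0,0,-0.006],[0,0,-0.006],[0,0,-0.006],[0,0,-0.006],[-0.01,-0.1,0.1],[-0.02,-0.25,0.23],[-0.025,-0.3,0.35],[-0.025,-0.3,0.5]], grip=[-1,0.8,1,1,1,1,1,1])

```text
clock: 31.62
position: [503.6, 36.4, 177.4]
ee_rot: [-0.615, 0.676, 0.274, 0.3]
contact_force: [0.7, -0.5, 0.5]
gripper_width: 85.2
grasp_force: 0.0
```

Call:
servo_tool(rotation=[[-0.0266,0.0025,0],[-0.0531,0.0049,0],[-0.0797,0.0074,0],[-0.1062,0.0098,0],[-0.1328,0.0123,0],[-0.1328,0.0123,0],[-0.1328,0.0123,0]], slide=[[0,0,0.2],[0,0,0.3],[0,0.1,0.4],[0,0.2,0.4],[0,0.27,0.4],[0,0.27,0.4],[0,0.27,0.4]], grip=[1,1,1,1,1,1,1])

```text
clock: 32.5
position: [503.4, 91.4, 256.8]
ee_rot: [-0.674, 0.739, 0.001, -0.0]
contact_force: [-0.1, -0.4, 0.1]
gripper_width: 85.4
grasp_force: 0.0
```

```bash
python3 - <<'E'
from h import *
cap('wrist');d=load('wrist');s=read_state();print(s['position'],s['ee_rot'],s['joints'])
W=cloud(d);P=W.reshape(-1,3);x,y,z=P.T
m=(np.hypot(x-509,y-91)<45)&(z>122)&(z<150);q=P[m]
(cx,cy),r=cv2.minEnclosingCircle(q[:,:2].astype(np.float32));print(len(q),cx,cy,r,np.percentile(q[:,2],[5,50,95]),((np.percentile(q,1,axis=0)+np.percentile(q,99,axis=0))/2))
k=np.hypot(x-cx,y-cy)<18;k&=(z>100);print('lid z',np.median(z[k]))
k=abs(np.hypot(x-cx,y-cy)-27)<1.5;k&=(z>100);print('rim z',np.percentile(z[k],[20,50,80]))
# rack: lane tin in wrist and top
for n in('wrist','top','scene'):
  W=cloud(load(n));P=W.reshape(-1,3);x,y,z=P.T
  m=(np.hypot(x-638,y+57)<50)&(z>122)&(z<145);q=P[m]
  if len(q)>50: print(n,len(q),cv2.minEnclosingCircle(q[:,:2].astype(np.float32)),((np.percentile(q,1,axis=0)+np.percentile(q,99,axis=0))/2))
E
```

```text
[503.67022531  90.67880518 257.0425095 ] [-6.73111559e-01  7.39540718e-01  5.61680401e-04  2.01438920e-04] [ 0.49496218  0.17250442 -0.22216579 -0.00128629 -1.17600619 -0.58844713]
2615 508.09027099609375 92.10490417480469 30.050735473632812 [127.03009774 129.77581841 131.32513147] [508.16168739  91.5714463  129.05344245]
lid z 339.10414224010043
rim z [129.75949475 344.83987104 351.85890353]
wrist 4418 ((643.6570434570312, -55.3690071105957), 31.09670639038086) [643.36619339 -54.47402382 130.22530335]
top 506 ((647.3678588867188, -54.88480758666992), 30.3588809967041) [646.90480935 -54.45962532 130.74180605]
scene 505 ((646.2090454101562, -57.414459228515625), 30.45149803161621) [647.38558809 -58.18370359 130.74642342]
```

```bash
python3 - <<'E'
from h import *
t=np.tan(np.radians(12))
for n in('wrist','top','scene'):
  P=cloud(load(n)).reshape(-1,3);x,y,z=P.T
  m=(x>400)&(x<600)&(y>-230)&(y<10)&(z>25)&(z<110);q=P[m]
  best=[]
  for psi in np.radians(np.arange(0,10,.5)):
    c,s=np.cos(psi),np.sin(psi)
    u=(q[:,0]-624)*c+(q[:,1]+57)*s; v=-(q[:,0]-624)*s+(q[:,1]+57)*c
    h=q[:,2]-(38-u*t); k=(h>9)&(h<20)&(abs(v)<130)
    H,e=np.histogram(v[k],bins=np.arange(-130,70,2)); best.append(((H.astype(float)**2).sum(),np.degrees(psi),H,e,u[k].min() if k.any() else 0))
  b=max(best,key=lambda r:r[0]); pk=np.argsort(b[2])[::-1][:12]
  print(n,len(q),'psi',b[1],'rails v',sorted([(int(b[3][i])+1,int(b[2][i])) for i in pk]),'umin',b[4])
E
```

```text
wrist 10745 psi 5.0 rails v [(-39, 30), (-37, 45), (-35, 93), (-33, 66), (1, 7), (3, 4), (5, 4), (37, 7), (39, 381), (41, 404), (43, 473), (45, 32)] umin -219.70754412871278
top 3832 psi 5.0 rails v [(-119, 18), (-117, 59), (-115, 58), (-113, 70), (-41, 20), (-39, 63), (-37, 65), (-35, 53), (37, 25), (39, 63), (41, 67), (43, 41)] umin -215.58638573131657
scene 2862 psi 5.0 rails v [(-121, 46), (-119, 44), (-117, 59), (-115, 19), (-43, 45), (-41, 45), (-39, 54), (-37, 8), (35, 48), (37, 53), (39, 56), (41, 4)] umin -219.58867346215266
```

Call:
servo_tool(rotation=[[0,0,0.028],[0,0,0.056],[0,0,0.084],[0,0,0.112],[0,0,0.14],[0,0,0.168],[0,0,0.196],[0,0,0.224]], slide=[[0.022,0.006,0],[0.022,0.006,0],[0.022,0.006,0],[0.022,0.006,0],[0.022,0.006,0],[0.022,0.006,0],[0.022,0.006,0],[0.022,0.006,0]], grip=[1,1,1,1,1,1,1,1])

```text
clock: 33.55
position: [508.4, 90.6, 257.4]
ee_rot: [0.992, -0.127, 0.0, -0.001]
contact_force: [0.2, -0.1, -0.5]
gripper_width: 85.6
grasp_force: 0.0
```

Call:
servo_tool(rotation=[[0,0,0.028],[0,0,0.055],[0,0,0.055],[0,0,0.055]], slide=[[0,0,0],[0,0,0],[0,0,-0.2],[0,0,-0.25]], grip=[1,1,1,1])

```text
clock: 34.05
position: [507.0, 90.3, 205.2]
ee_rot: [0.999, 0.043, -0.002, 0.0]
contact_force: [0.4, -0.1, 0.8]
gripper_width: 84.9
grasp_force: 0.0
```

```bash
python3 - <<'E'
from h import *
cap('wrist');d=load('wrist');s=read_state();print(s['position'],s['ee_rot'],s['joints'])
W=cloud(d);P=W.reshape(-1,3);x,y,z=P.T
m=(np.hypot(x-508,y-92)<40)&(z>122)&(z<150);q=P[m]
print(cv2.minEnclosingCircle(q[:,:2].astype(np.float32)),np.percentile(q[:,2],[5,50,95]))
m=(np.hypot(x-508,y-92)<20)&(z>100);print('lid',np.percentile(z[m],[10,50,90]))
E
```

```text
[507.1750388   90.57352659 205.04408468] [ 9.99065839e-01  4.31592886e-02 -2.10314453e-03  5.49936619e-04] [ 4.91588584e-01  2.22516450e-01 -2.95066082e-01 -9.55609675e-04
 -1.05748127e+00  1.16602439e+00]
((507.8772888183594, 93.06100463867188), 30.152498245239258) [127.17823455 129.94915187 131.41503747]
lid [130.50754827 286.71869112 295.33280379]
```

Call:
servo_tool(rotation=[[0,0,0],[0,0,0],[0,0,0],[0,0,0],[0,0,0],[0,0,0],[0,0,0],[0,0,0]], slide=[[0.004,0.01,-0.2],[0.004,0.01,-0.4],[0.004,0.01,-0.55],[0.004,0.01,-0.59],[0.004,0.01,-0.59],[0.004,0.01,-0.59],[0.004,0.01,-0.59],[0.004,0.01,-0.59]], grip=[1,1,1,1,-1,-1,-1,-1])

```text
clock: 35.1
position: [510.5, 94.6, 91.3]
ee_rot: [0.999, 0.045, 0.002, -0.0]
contact_force: [0.7, -1.7, 6.4]
gripper_width: 57.8
grasp_force: 65.6
```

Call:
servo_tool(rotation=[[0,0,0],[0,0,0],[0,0,0],[0,0,0],[-0.0007,0.0083,0],[-0.0014,0.0166,0],[-0.0022,0.0249,0],[-0.0029,0.0332,0]], slide=[[0,0,0.05],[0,0,0.2],[0,0,0.4],[0,-0.1,0.5],[0,-0.3,0.5],[0,-0.5,0.5],[-0.05,-0.7,0.5],[-0.1,-0.8,0.5]], grip=[-1,-1,-1,-1,-1,-1,-1,-1])

```text
clock: 36.1
position: [487.9, -66.8, 188.9]
ee_rot: [0.993, 0.043, -0.106, 0.004]
contact_force: [0.1, 0.1, -2.7]
gripper_width: 57.5
grasp_force: 65.4
```

Call:
servo_tool(rotation=[[0,0,0],[0,0,0],[0,0,0],[0,0,0],[0,0,0]], slide=[[-0.045,-0.007,-0.1],[-0.045,-0.007,-0.2],[-0.045,-0.007,-0.26],[-0.045,-0.007,-0.28],[-0.045,-0.007,-0.28]], grip=[-1,-1,-1,-1,-1])

```text
clock: 36.72
position: [480.2, -66.8, 133.3]
ee_rot: [0.994, 0.045, -0.104, 0.004]
contact_force: [0.4, 0.5, -3.3]
gripper_width: 57.7
grasp_force: 65.5
```

Call:
servo_tool(rotation=[[0,0,0],[0,0,0],[0,0,0]], slide=[[0,0,-0.01],[0,0,-0.015],[0,0,-0.015]], grip=[-1,-1,-1])

```text
clock: 37.1
position: [480.0, -67.0, 130.3]
ee_rot: [0.994, 0.044, -0.104, 0.004]
contact_force: [-0.6, -0.3, -4.2]
gripper_width: 57.7
grasp_force: 65.5
```

Call:
servo_tool(rotation=[[0,0,0],[0,0,0],[0,0,0]], slide=[[0,0,-0.006],[0,0,-0.012],[0,0,-0.012]], grip=[-1,-1,-1])

```text
clock: 37.48
position: [480.2, -67.0, 127.9]
ee_rot: [0.994, 0.044, -0.104, 0.004]
contact_force: [0.1, 0.5, -2.3]
gripper_width: 57.9
grasp_force: 65.5
```

Call:
servo_tool(rotation=[[0,0,0],[0,0,0]], slide=[[0,0,-0.004],[0,0,-0.006]], grip=[-1,-1])

```text
clock: 37.72
position: [481.1, -66.9, 127.5]
ee_rot: [0.994, 0.045, -0.103, 0.005]
contact_force: [1.0, 1.8, 2.7]
gripper_width: 57.7
grasp_force: 65.7
```

Call:
servo_tool(rotation=[[0,0,0],[0,0,0],[0,0,0],[0,0,0],[0,0,0],[0,0,0],[0,0,0],[0,0,0]], slide=[[0,0,0],[0,0,0],[0,0,0],[0,0,0],[0,0,0],[0,0,0],[0,0,0],[0,0,0]], grip=[1,1,1,1,1,1,1,1])

```text
clock: 38.72
position: [480.0, -67.0, 126.6]
ee_rot: [0.994, 0.044, -0.104, 0.004]
contact_force: [1.2, -1.0, 0.7]
gripper_width: 85.2
grasp_force: 0.0
```

Call:
servo_tool(rotation=[[0,0,0],[0,0,0],[0,0,0],[0,0,0],[0,0,0],[0,0,0]], slide=[[0.01,0,0.05],[0.03,0,0.2],[0.05,0,0.4],[0,0,0.6],[-0.2,0,0.8],[-0.2,0,0.8]], grip=[1,1,1,1,1,1])

```text
clock: 39.48
position: [440.0, -67.1, 291.0]
ee_rot: [0.994, 0.045, -0.1, 0.004]
contact_force: [0.1, -0.3, 0.1]
gripper_width: 85.5
grasp_force: 0.0
```

```bash
python3 - <<'E'
from h import *
s=read_state();print(s['position'],s['contact_force'])
for n in('wrist','top','scene'):
  cap(n);P=cloud(load(n)).reshape(-1,3);x,y,z=P.T
  h=z-(38-((x-624)*.9962+(y+57)*.0872)*.2126)
  # tin tops: height along vertical ~95/cos12=97
  m=(h>91)&(h<106)&(abs(y+60)<45)&(x>420)&(x<700);q=P[m]
  if len(q)<30: print(n,len(q)); continue
  print(n,len(q),'x-hist',np.histogram(q[:,0],bins=np.arange(480,700,10))[0].tolist(),'h',np.percentile(h[m],[5,50,95]).round(1))
  for lo,hi in((540,612),(612,690)):
    k=(q[:,0]>lo)&(q[:,0]<hi)
    if k.sum()>20: print('  ',lo,((np.percentile(q[k],1,axis=0)+np.percentile(q[k],99,axis=0))/2).round(1))
E
```

```text
[439.99971625 -67.13725825 291.00442964] [ 0.08815438 -0.29086764  0.12005653]
wrist 1095 x-hist [0, 0, 0, 0, 0, 0, 0, 123, 757, 215, 0, 0, 0, 0, 0, 0, 0, 0, 0, 0, 0] h [94.9 97.8 99.5]
   540 [565.4 -57.5 147.3]
top 882 x-hist [0, 0, 0, 0, 0, 0, 0, 0, 4, 48, 89, 102, 102, 52, 68, 90, 99, 100, 85, 43, 0] h [ 95.1  98.5 101.5]
   540 [589.6 -56.5 142.8]
   612 [643.9 -54.8 131.3]
scene 983 x-hist [0, 0, 0, 0, 0, 0, 0, 6, 51, 83, 99, 95, 96, 49, 62, 92, 110, 104, 96, 40, 0] h [ 94.3  98.4 101.5]
   540 [585.3 -60.3 142.9]
   612 [643.8 -58.3 130.8]
```

```bash
python3 -c "
from bench import *
print(job_done())"
```

```text
the job is handed in; nothing more can be done
None
```

I pressed the tin's lid flush, eased the lever back to rest, and set the tin in the left lane, where it slid down to rest against the tin already there; the job is handed in at about 39.5 s on the robot's clock (limit 72 s), and no verdict was returned.

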